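# Wind a drawer front tight in the crank clamp for spraying

### The arm

A 7-joint arm with a two-finger parallel gripper is mounted at the origin on the work surface. World frame = base frame: x ahead of the robot, y to its left, z up, the work surface at z = 0. Lengths are in m, angles in degrees, forces in N, time in s.
With the tool pointing down it reaches from about 0.35 to 0.775 m from the base axis. Payload 3.1 kg.
Tool frame: the origin (TCP) lies on the centre line of the jaws, within the pads' length; the fingertips stand 17 mm ahead of it and the grasp point (between the pads) lies 2 mm behind it (robot.tip_reach is the distance from the TCP to the fingertips, in m); z points along the fingers, y is the line along which they close (so a half turn about z gives the same grasp; the last joint's range is limited). The gripper opens to 85 mm and grips with 20 to 120 N. Pads are 22 mm wide; open, the fingers measure 114 mm over their backs; the gripper's body (76 mm by 85 mm) begins 54 mm behind the grasp point. The pads swing forward as they close: fully open they stand 13 mm farther back than shut.
Start: joints at [-2.389, 17.813, 0.802, 86.603, -0.252, 75.585, -1.558], TCP at [0.55, 0, 0.227] pointing down, gripper open.
Joint ranges: [-154.91, 154.91], [-16.99, 109.72], [-72.82, 74.43], [7.12, 147.25], [-82.49, 262.49], [11.32, 116.49], [-174.64, 174.64]. Speed limits (degrees/s): [159.86, 159.86, 180, 180, 180, 180, 180].

### API

Orientations are given as [roll, pitch, yaw] about the fixed x, y, z axes, in that order (R = Rz(yaw) Ry(pitch) Rx(roll)).
In Python, from station import robot, fingers, vision, workorder, recognise gives the robot as it stands. Calls block until the motion is done:
- robot.move_to(position, orientation): joint-space move of the TCP to a pose.
- robot.line_to(position, orientation=None, velocity=0.15, f_stop=None): straight line of the TCP; orientation=None keeps the orientation; velocity is the mean speed in m/s. With f_stop (N) it stops when the force on the tool has changed by that much, and returns True; else False.
- robot.move_j(angles): joint-space move.
- fingers.gripper_to(opening, force=None): opening from 0.0 (shut) to 1.0 (fully open); force is the grip in N (None keeps the last); returns when the fingers have stopped.
- robot.pause(seconds).
- robot.inverse_kinematics(position, orientation): joint angles nearest the present ones, or None.
- vision.grab_frame(name): name is "scene" or "side" or "wrist"; returns the picture (480x640x3 uint8, red, green, blue); there is no depth.
- vision.calibration(name): a dict with "mtx" (3x3 intrinsics, pixels), "extrinsics" (4x4, takes a point from world to camera coordinates); the wrist camera has in their place "T_tool_cam" (4x4, takes a point from camera to tool coordinates, whose origin is the TCP and whose axes are the flange's). Camera axes: x right, y up, looking along -z (the intrinsics and any distortion apply to the point x, -y, -z); pixel columns grow to the right and rows downward; lengths in m; the calibration is good to about 2 mm. A picture is of the moment at which its call begins: read the wrist's pose just before it. calibration takes no time and is no camera call.
A pose or a line that the arm cannot do raises robot.PlanningError and nothing moves.
- workorder.close_job(): hands the job in; it is judged then, once.
Trained networks look in the newest picture that a camera, given by its name, has taken for a name from the list of things; names that differ only in an ending like _2 or _b are one class to them, and where a whole thing is asked for, a point or a joint stands for the part that bears it (a point fixed in the world has none). Each returns a list of dicts, best first, with "p" (0 to 1); they miss things now and then, are a little off and sometimes report something else, mostly with a low value. They report only what shows in the picture. A call takes as long as a camera call.
- recognise(label, camera): "rect" ([centre column, centre row, width, height] in pixels, round what is visible of it).
Readings, each from a call of its own:
- robot.current_time_s(): time.
- robot.current_joint_positions(): joint angles.
- robot.current_dq(): joint speeds.
- robot.current_joint_torque(): joint torques, N m.
- robot.current_tool_pos(): TCP position.
- robot.current_eef_rot(): TCP orientation.
- robot.current_contact_force(): force on the tool from outside, world axes, zero at the start.
- robot.current_torque(): the same for the moment, N m.
- robot.current_finger_gap(): opening from 0.0 (shut) to 1.0 (fully open).
- robot.current_gripper_force(): force on a finger pad.
Only numpy, scipy, OpenCV 4.12 (cv2) and the standard library are available. Lean on these libraries where they do the work, as an engineer would, in place of code of your own. Each camera call takes 0.05 s, during which the arm holds its last target. There are 200 camera calls.

### The job

Wind the blue clamp's jaw in with its three-armed crank, clockwise seen from above, until the loose drawer front is pushed square against the yellow-lined fence and held snugly, with the jaw's sprung yellow pressure plate pressed in about half way and never bottomed. Work the jaw only by the crank: do not touch the drawer front or the jaw, and leave everything else on the bench where it is.

Things in the scene. Friction and masses are not known exactly. Their poses are not given: they have to be found in the camera images.
- hub (a point): Point on the vertical crank axis of the blue clamp, 90 mm above the table (mid-grip height of its knobs). Its frame is the clamp's: z up, y along the bed from the crank to jaw, drawer front and fence, x towards the half that the guard covers. The gearbox below is 50 mm high, the crank's arms and hub lie 51 to 66 mm high; jaw, drawer front and fence are at most 60 mm high.
- red_knob (a point): Centre of the red knob, one of the three-armed crank's knobs (one red, two black, 120 degrees apart): vertical cylinders of 24 mm diameter, 66 to 106 mm above the table, their axes 50 mm from the crank's axis. They do not spin on their arms. This point turns with the crank.
- guard (a point): Middle of the red-trimmed edge of the clear plastic guard's roof, fixed over the crank's +x half: its roof lies 113 to 116 mm above the table, from this edge (25 mm in x from the crank's axis) to x = 90 mm and 90 mm either way in y; far side and both y sides are closed. A knob can be taken only on the open -x half; take the next before one goes under.
- crank (a joint): Crank angle, rad; grows clockwise seen from above, which drives the jaw to the fence (40 mm per turn). At 0 the red knob points along the clamp's -x. Starts at 0 to 3.3, stops at 15. Turning takes about 9 N at a knob with the jaw free, and about 0.8 N more per mm that the pressure plate is pressed in. It stays where it is left.
- jaw: Moving jaw, a blue block 150 x 30 x 38 mm sliding along the clamp's +y; axes as the clamp's, origin at table height under its middle. It carries a yellow sprung pressure plate, 120 mm wide. The free plate's face is 35 to 45 mm ahead (+y) of the jaw's origin: that setting differs each time and is not reported. The plate springs back by up to 10 mm, at 6 N per mm.
- fence (a point): Middle of the fence's yellow face, 30 mm above the table, 310 mm from the crank's axis; axes as the clamp's (the face looks to -y). The face is 150 mm wide.
- panel: The loose drawer front lying on the clamp's two rails, white frame with a reddish-brown middle, 240 x 100 x 18 mm (x, y, z), about 0.25 to 0.5 kg; origin at the centre of its underside, 20 mm above the table. It starts between jaw and fence, a little askew.
- paint_tin: Bystander: paint tin, 90 mm diameter, 110 mm high, origin under its centre.
- tape: Bystander: green roll of masking tape lying flat, 100 mm diameter, 25 mm high.
- sanding_block: Bystander: cork sanding block 110 x 65 x 29 mm.
- mixing_cup: Bystander: white mixing cup, 84 mm diameter, 100 mm high.
- brush: Bystander: flat brush lying on the bench.
- spray_gun: Bystander: black spray gun with a blue nozzle lying on its side, about 140 x 110 x 31 mm.

How it is judged (in metres and radians):
At the end, for the whole second after the job is handed in: The drawer front lies flat against the fence (within 4 mm, square within 0.04 rad), squeezed by the pressure plate with 14 to 48 N (plate pressed in about 2.5 to 8 mm of its 10), and the crank is at rest (contact force between jaw and panel between 14 and 48 N and angle between the x axis of panel and the x axis of fence, either way round below 0.04 rad and y of panel in the frame of fence between -0.054 and -0.046 m and angle between panel's own z axis and vertical below 0.05 rad and velocity of joint crank between -0.05 and 0.05 rad/s); the robot touches nothing.
It fails at once if the pressure plate is bottomed: the drawer front is squeezed with more than 57 N (contact force between jaw and panel above 57 N).
It fails at once if the robot touches the drawer front (contact force between any of the fingers, the arm and panel above 1 N).
It fails at once if the robot pushes the jaw itself (contact force between any of the fingers, the arm and jaw above 3 N).
It fails at once if something else on the bench is shifted by more than 2 cm (distance of any of paint_tin, tape, sanding_block, mixing_cup, brush, spray_gun from where it was at the start of the episode above 0.02 m).
It also fails if it takes over 70 s, if anything falls off the work surface, if the arm or the gripper's body presses on something with over 40 N, if the wrist force passes 120 N, or if a joint passes its speed limit or range.

## Working session

There is one attempt and no reset: what is moved stays moved. The work goes in short steps, each a Python script; the robot and the scene stay as the last script left them, time stands still between calls to the robot, and variables do not carry over. Pictures are saved under pics/ and viewed, at most 10 in all, crops included, and the job is handed in when it is done.

```bash
ls; mkdir -p pics; python3 - <<'E'
from station import robot, fingers, vision, workorder, recognise
import cv2, numpy as np
for c in ("scene","side"):
    im=vision.grab_frame(c); cv2.imwrite(f"pics/{c}0.png",im[:,:,::-1])
    k=vision.calibration(c); print(c,k)
    for l in ("hub","red_knob","guard","jaw","fence","panel","crank"):
        try: print(l,[(np.round(d["rect"]).tolist(),round(d["p"],2)) for d in recognise(l,c)[:3]])
        except Exception as e: print(l,e)
print(robot.current_time_s())
E
```

```text
pics
scene {'mtx': array([[440.69636616,   0.        , 324.28098723],
       [  0.        , 440.69636616, 242.73161095],
       [  0.        ,   0.        ,   1.        ]]), 'extrinsics': array([[-0.3623976 ,  0.93201709, -0.00348121,  0.18561101],
       [-0.47243695, -0.1804761 ,  0.86268865,  0.15088954],
       [ 0.80341229,  0.31428095,  0.50572342, -1.55496875],
       [ 0.        ,  0.        ,  0.        ,  1.        ]])}
hub [([338.0, 281.0, 192.0, 112.0], 0.79), ([332.0, 273.0, 43.0, 43.0], 0.47), ([501.0, 367.0, 110.0, 53.0], 0.44)]
red_knob [([299.0, 238.0, 42.0, 16.0], 0.62)]
guard [([298.0, 240.0, 42.0, 16.0], 0.71), ([339.0, 283.0, 192.0, 103.0], 0.55)]
jaw [([332.0, 274.0, 44.0, 44.0], 0.96)]
fence [([340.0, 284.0, 193.0, 111.0], 0.63)]
panel [([377.0, 294.0, 77.0, 70.0], 0.73)]
crank [([300.0, 240.0, 45.0, 17.0], 0.63)]
side {'mtx': array([[581.48548707,   0.        , 319.60488428],
       [  0.        , 581.48548707, 247.21932859],
       [  0.        ,   0.        ,   1.        ]]), 'extrinsics': array([[-0.86831585, -0.4959005 , -0.01050191,  0.45054354],
       [ 0.3836654 , -0.68491154,  0.61943284, -0.23580409],
       [-0.31436993,  0.53383413,  0.78497941, -1.67193283],
       [ 0.        ,  0.        ,  0.        ,  1.        ]])}
hub [([303.0, 262.0, 125.0, 137.0], 0.85)]
red_knob [([330.0, 228.0, 33.0, 34.0], 0.81), ([303.0, 264.0, 126.0, 140.0], 0.65), ([312.0, 259.0, 45.0, 36.0], 0.44)]
guard [([305.0, 264.0, 125.0, 138.0], 0.62)]
jaw [([312.0, 257.0, 46.0, 38.0], 0.89), ([288.0, 286.0, 86.0, 63.0], 0.62)]
fence [([304.0, 263.0, 126.0, 141.0], 0.78)]
panel [([288.0, 287.0, 82.0, 62.0], 0.86), ([305.0, 262.0, 128.0, 137.0], 0.48)]
crank [([330.0, 227.0, 32.0, 34.0], 0.66)]
0.8
```

```bash
python3 - <<'E'
import cv2,numpy as np
a=cv2.imread("pics/scene0.png")[200:360,220:460]; b=cv2.imread("pics/side0.png")[180:350,220:420]
cv2.imwrite("pics/c1.png",cv2.resize(a,(780,520),interpolation=cv2.INTER_CUBIC))
cv2.imwrite("pics/c2.png",cv2.resize(b,(700,595),interpolation=cv2.INTER_CUBIC))
E
```

```text
(no output)
```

View pics/scene0.png

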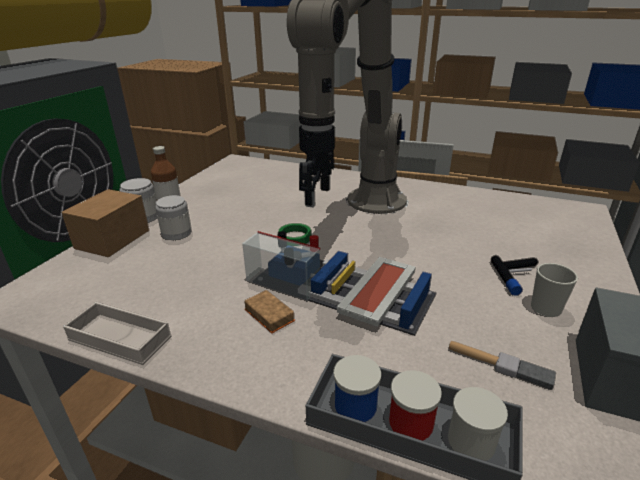

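View pics/c1.png

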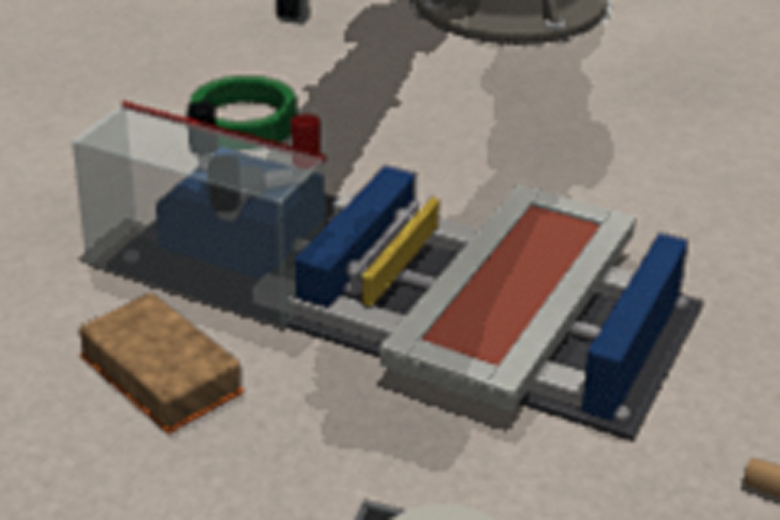

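View pics/c2.png

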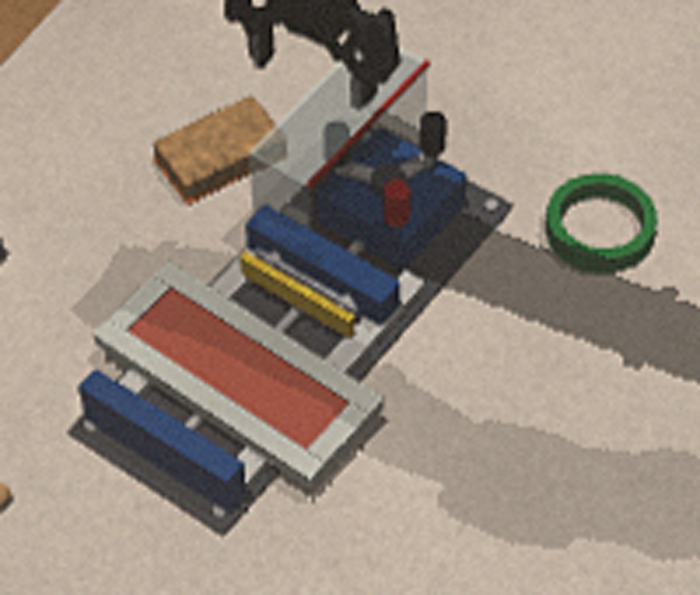

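The scene view shows the clamp running left to right, with the crank at about (300,250) px, the fence at about (417,300) and the guard on the far side from the robot. In the side crop the red knob is on the open half towards the jaw, one black knob is open towards -y, and the other is under the guard.

```bash
cat > h.py <<'E'
from station import robot, fingers, vision, workorder, recognise
import cv2, numpy as np
from scipy.optimize import least_squares
from scipy.spatial.transform import Rotation as R
def tool_T():
    T=np.eye(4); T[:3,3]=robot.current_tool_pos(); T[:3,:3]=R.from_euler('xyz',robot.current_eef_rot(),degrees=True).as_matrix(); return T
def cam(name,Tt=None):
    k=vision.calibration(name)
    E=np.linalg.inv((tool_T() if Tt is None else Tt)@k["T_tool_cam"]) if name=="wrist" else k["extrinsics"]
    return k["mtx"],E
def proj(P,K,E):
    p=np.atleast_2d(P)@E[:3,:3].T+E[:3,3]; p=p*[1,-1,-1]; q=p@K.T; return q[:,:2]/q[:,2:]
def unproj(uv,z,K,E):
    d=np.linalg.inv(K)@[uv[0],uv[1],1]; d=E[:3,:3].T@(d*[1,-1,-1]); o=-E[:3,:3].T@E[:3,3]
    return o+d*(z-o[2])/d[2]
def cw(p,hub,yaw):   # clamp -> world
    p=np.atleast_2d(p).astype(float); c,s=np.cos(yaw),np.sin(yaw)
    return np.c_[p[:,:2]@np.array([[c,s],[-s,c]])+hub[:2],p[:,2]]
E
python3 - <<'E'
from h import *
pts=[[.025,-.09,.116],[.025,.09,.116]]
obs={"scene":[(258.15,232),(319.7,248.6)],"side":[(342.3,198),(308.9,233.1)]}
f=lambda q:np.concatenate([(proj(cw(pts,q[:2],q[2]),*cam(c))-obs[c]).ravel() for c in obs])
s=least_squares(f,[.55,-.1,0.]); print(s.x,np.degrees(s.x[2]),s.fun)
q=s.x
k=vision.calibration("wrist"); print(k["mtx"],k["T_tool_cam"])
K,E=cam("scene")
print("red", unproj((299+16,238),.106,K,E))
np.save("q.npy",q)
K,E=cam("side"); print("redside",unproj((220+397/3.5,180+185/3.5),.106,K,E), "hub",cw([[0,0,.09],[0,.31,.03]],q[:2],q[2]))
E
```

```text
[ 0.5188504  -0.07984829 -0.1131475 ] -6.482874465571118 [-0.08198492 -1.03933392  0.71126464 -0.86266646 -0.1380279  -0.89470097
 -0.89648355 -0.46223566]
[[357.45817024   0.         325.47242793]
 [  0.         357.45817024 238.1104997 ]
 [  0.           0.           1.        ]] [[-7.75455354e-04  9.61658368e-01  2.74249125e-01  6.86435701e-02]
 [ 9.99999636e-01  8.43052507e-04 -1.28618190e-04  2.39710586e-04]
 [-3.54893171e-04  2.74248926e-01 -9.61658672e-01 -1.46929597e-01]
 [ 0.00000000e+00  0.00000000e+00  0.00000000e+00  1.00000000e+00]]
red [ 0.49909632 -0.02976507  0.106     ]
redside [ 0.49056481 -0.03718874  0.106     ] hub [[ 0.5188504  -0.07984829  0.09      ]
 [ 0.55385133  0.22816946  0.03      ]]
```

```bash
python3 - <<'E'
from h import *
q=np.load("q.npy"); print(robot.current_eef_rot(), robot.current_tool_pos())
p=cw([[-.095,.13,.24]],q[:2],q[2])[0]
robot.move_to(p.tolist(),[180,0,float(np.degrees(q[2]))])
T=tool_T(); im=vision.grab_frame("wrist"); np.save("T1.npy",T); cv2.imwrite("pics/w1.png",im[:,:,::-1])
K,E=cam("wrist",T)
for l in ("red_knob","crank","guard","jaw","fence","panel"):
    print(l,[(np.round(d["rect"],1).tolist(),round(d["p"],2)) for d in recognise(l,"wrist")[:3]])
print(proj(cw([[0,0,.066],[.025,-.09,.116],[.025,.09,.116],[-.075,.31,.06],[.075,.31,.06]],q[:2],q[2]),K,E), robot.current_time_s())
E
```

```text
[1.79998232e+02 3.53068598e-05 9.00027073e+01] [5.49997075e-01 2.84732390e-05 2.27021424e-01]
red_knob [([493.0, 114.0, 155.6, 100.2], 0.57)]
crank [([493.3, 112.5, 158.0, 99.4], 0.85)]
guard [([353.2, 100.0, 572.2, 195.9], 0.73)]
jaw [([342.6, 97.9, 77.1, 182.0], 0.8)]
fence [([352.4, 99.5, 573.7, 199.0], 0.87)]
panel [([209.9, 118.0, 123.8, 235.7], 0.73)]
[[478.39089803 105.57542128]
 [642.77472766  61.0397308 ]
 [382.01028652  61.22639836]
 [128.62941542 193.12168429]
 [100.32968594   7.18179544]] 2.7417
```

View pics/w1.png

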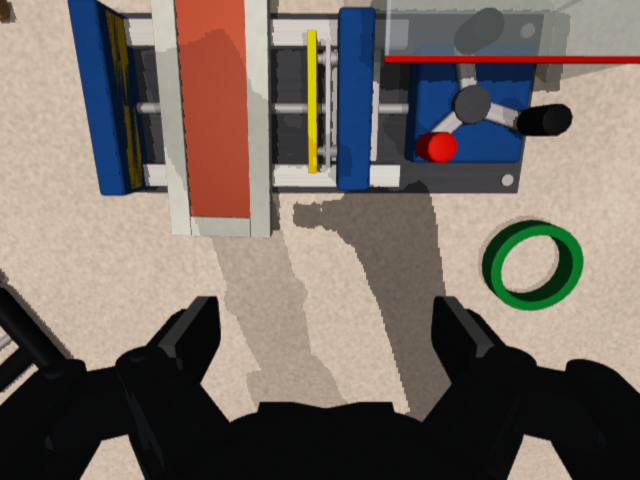

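```bash
python3 - <<'E'
from h import *
q0=np.load("q.npy"); T=np.load("T1.npy"); K,E=cam("wrist",T)
def knob(th,z): return [-.05*np.cos(th),.05*np.sin(th),z]
def model(q):
    return np.vstack([[0,0,.066],[.025,.09,.116],[-.075,.31,.06],knob(q[3],.106),knob(q[3]-2*np.pi/3,.106)])
obs=np.array([[472,104],[386,59],[130,192],[443,147],[558,118]])
f=lambda q:(proj(cw(model(q),q[:2],q[2]),K,E)-obs).ravel()
s=least_squares(f,[*q0,.8],loss="soft_l1"); print(s.x,np.degrees(s.x[2:]),s.fun.round(1).reshape(-1,2).tolist())
np.save("q1.npy",s.x); q=s.x
im=cv2.imread("pics/w1.png"); S=4
big=cv2.resize(im,None,fx=S,fy=S,interpolation=cv2.INTER_CUBIC)
def ln(P,col=(0,255,0)):
    u=((proj(cw(P,q[:2],q[2]),K,E)+.5)*S).astype(int); cv2.polylines(big,[u.reshape(-1,1,2)],False,col,1)
a=np.linspace(0,2*np.pi,40)
for k in range(3):
    c=knob(q[3]+k*2*np.pi/3,.106); ln(np.c_[c[0]+.012*np.cos(a),c[1]+.012*np.sin(a),0*a+.106])
    ln([[0,0,.066],[c[0],c[1],.066]])
ln([[.025,-.09,.116],[.025,.09,.116],[.09,.09,.116]])
ln([[-.075,.31,.06],[.075,.31,.06]])
cv2.imwrite("pics/o1.png",big[0:210*S,370*S:570*S]); cv2.imwrite("pics/o2.png",cv2.resize(big[0:250*S,60*S:420*S],None,fx=.55,fy=.55,interpolation=cv2.INTER_AREA))
cv2.imwrite("pics/o1.png",cv2.resize(big[0:200*S,370*S:620*S],None,fx=.75,fy=.75,interpolation=cv2.INTER_AREA))
E
```

```text
[ 0.52091653 -0.07704236 -0.10994494  0.81177237] [-6.29938088 46.5111308 ] [[3.0, -0.6], [-8.4, -0.1], [-4.5, 0.3], [0.5, 0.1], [0.8, 0.7]]
```

View pics/o1.png

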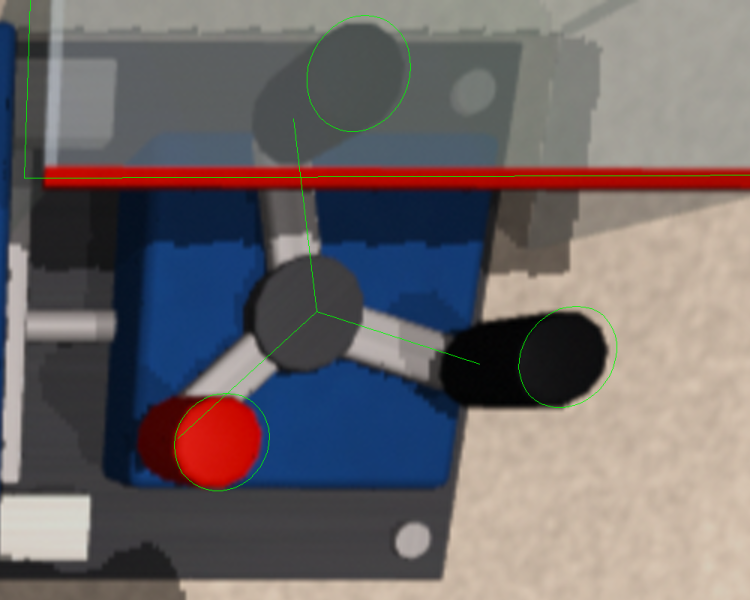

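View pics/o2.png

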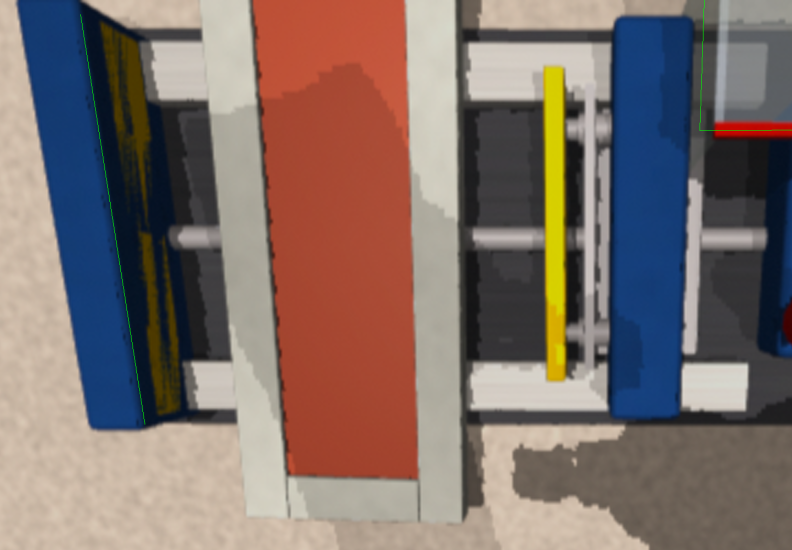

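The overlay matches: red knob top at (442,148) px, black at (558,120) and the fence's top edge line, so I take this hub pose. The yellow plate's free face is near column 308 and the panel is slightly askew. The first short stroke uses the red knob.

```bash
cat >> h.py <<'E'
D=np.pi/180; ZG,ZU=.090,.150
def pose(q,phi,z,off=180):   # phi: knob angle in deg (0 = clamp -x, clockwise)
    p=cw([[-.05*np.cos(phi*D),.05*np.sin(phi*D),z]],q[:2],q[2])[0]
    y=(off-phi+np.degrees(q[2])+180)%360-180
    return p.tolist(),[180,0,float(y)]
def stroke(q,a,b,step=10,v=.08,op=.48,log=True):
    fingers.gripper_to(op,60)
    robot.move_to(*pose(q,a,ZU)); robot.line_to(*pose(q,a,ZG),velocity=.15)
    f0=np.array(robot.current_contact_force())
    fingers.gripper_to(0.,60); out=[]
    n=max(1,int(np.ceil((b-a)/step)))
    for phi in np.linspace(a,b,n+1)[1:]:
        robot.line_to(*pose(q,phi,ZG),velocity=v)
        F=np.array(robot.current_contact_force())-f0
        t=cw([[np.sin(phi*D),np.cos(phi*D),0]],[0,0],q[2])[0]; r=cw([[-np.cos(phi*D),np.sin(phi*D),0]],[0,0],q[2])[0]
        out.append((round(float(phi),1),round(float(-F@t),1),round(float(-F@r),1),round(float(F[2]),1)))
    print("gap",round(robot.current_finger_gap(),3),"phi,Ft,Fr,Fz",out)
def release(q,b,op=.48):
    fingers.gripper_to(op,60); robot.line_to(*pose(q,b,ZU),velocity=.2)
E
python3 - <<'E'
from h import *
q=np.load("q1.npy"); T=np.load("T1.npy"); K,E=cam("wrist",T)
def toc(P): 
    d=P[:2]-q[:2]; c,s=np.cos(q[2]),np.sin(q[2]); return np.array([c*d[0]+s*d[1],-s*d[0]+c*d[1]])
for z in (.04,.05,.06): print("plate",z,toc(unproj((307.7,100),z,K,E)))
print("jaw",toc(unproj((338.2,100),.06,K,E)),toc(unproj((374.5,100),.06,K,E)),"fence",toc(unproj((112.5,100),.06,K,E)))
print("panel near",toc(unproj((270,100),.038,K,E)),"far",toc(unproj((165,100),.038,K,E)))
for off in (0,180):
    print(off,[None if (j:=robot.inverse_kinematics(*pose(q,p,ZG,off))) is None else round(j[6]) for p in (-70,-30,0,30,70)])
print(robot.tip_reach,robot.current_time_s())
E
```

```text
plate 0.04 [0.00557922 0.14224591]
plate 0.05 [0.00466748 0.14177606]
plate 0.06 [0.00375573 0.1413062 ]
jaw [0.00365681 0.11517127] [0.00353909 0.08407051] fence [0.00438913 0.30864433]
panel near [0.00589209 0.17682231] far [0.00625571 0.27288796]
0 [-10, -51, -84, -117, -158]
180 [-163, 96, 64, 58, 16]
0.017 2.7417
```

```bash
sed -i 's/off=180):   # phi/off=0):   # phi/' h.py; python3 - <<'E'
from h import *
q=np.load("q1.npy"); a=np.degrees(q[3]); t=robot.current_time_s()
stroke(q,a,66); print(robot.current_time_s()-t, robot.current_tool_pos())
im=vision.grab_frame("scene"); s=vision.grab_frame("side")
cv2.imwrite("pics/g1.png",np.hstack([cv2.resize(im[180:330,220:400],(400,333)),cv2.resize(s[170:330,240:400],(400,333))])[:,:,::-1])
E
```

```text
gap 0.243 phi,Ft,Fr,Fz [(56.3, 0.7, -2.1, 4.8), (66.0, 2.0, -1.7, 4.3)]
2.6333 [ 0.50655838 -0.029557    0.09199637]
```

View pics/g1.png

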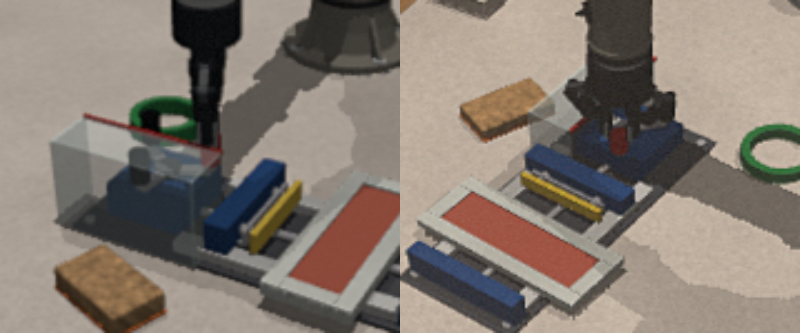

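```bash
python3 - <<'E'
from h import *
q=np.load("q1.npy"); release(q,66); 
p=cw([[-.095,.06,.24]],q[:2],q[2])[0]
robot.move_to(p.tolist(),[180,0,float(np.degrees(q[2]))])
T=tool_T(); im=vision.grab_frame("wrist"); K,E=cam("wrist",T); np.save("T2.npy",T)
S=3; big=cv2.resize(im[:,:,::-1],None,fx=S,fy=S,interpolation=cv2.INTER_CUBIC)
a=np.linspace(0,2*np.pi,40)
for k in range(3):
    ph=(66+120*k)*D; c=[-.05*np.cos(ph),.05*np.sin(ph)]
    u=((proj(cw(np.c_[c[0]+.012*np.cos(a),c[1]+.012*np.sin(a),0*a+.106],q[:2],q[2]),K,E)+.5)*S).astype(int)
    cv2.polylines(big,[u.reshape(-1,1,2)],False,(0,255,0),1)
h=proj(cw([[0,0,.09]],q[:2],q[2]),K,E)[0]; x0=int(max(0,h[0]-130)); print(x0,robot.current_time_s())
cv2.imwrite("pics/w2.png",big[0:200*S,x0*S:x0*S+260*S])
E
```

```text
271 7.2583
```

View pics/w2.png

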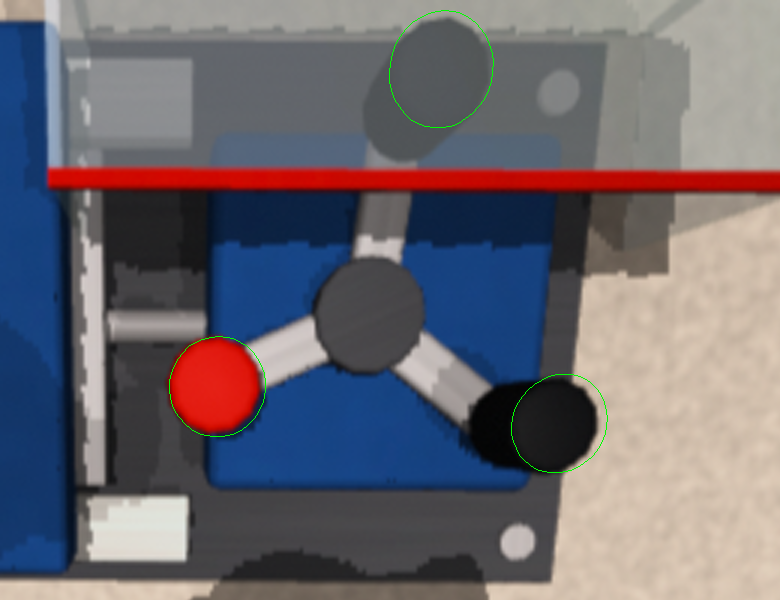

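The crank turned to 66° as commanded: the red knob top is at (217,387) in the crop, and the overlays coincide. Next come four full strokes, then another look.

```bash
python3 - <<'E'
from h import *
q=np.load("q1.npy")
for i in range(4):
    stroke(q,-54,66); release(q,66); print(robot.current_time_s())
p=cw([[-.095,.19,.22]],q[:2],q[2])[0]
robot.move_to(p.tolist(),[180,0,float(np.degrees(q[2]))])
T=tool_T(); im=vision.grab_frame("wrist"); np.save("T3.npy",T); print(robot.current_time_s())
cv2.imwrite("pics/w3full.png",im[:,:,::-1])
cv2.imwrite("pics/w3.png",cv2.resize(im[0:230,120:520,::-1],(800,460),interpolation=cv2.INTER_CUBIC))
E
```

```text
gap 0.249 phi,Ft,Fr,Fz [(-44.0, -3.9, -3.4, 7.2), (-34.0, -2.5, -4.2, 6.9), (-24.0, -2.1, -4.0, 7.4), (-14.0, -1.6, -6.2, 9.2), (-4.0, -1.7, -6.3, 8.9), (6.0, 0.4, -6.0, 9.9), (16.0, 0.5, -6.7, 9.1), (26.0, 2.4, -6.0, 10.0), (36.0, 2.7, -5.2, 9.4), (46.0, 4.0, -5.1, 9.4), (56.0, 4.3, -4.9, 8.9), (66.0, 5.2, -4.2, 9.3)]
14.1417
gap 0.246 phi,Ft,Fr,Fz [(-44.0, -4.4, -2.6, 6.7), (-34.0, -3.5, -1.5, 7.4), (-24.0, -2.7, -4.1, 8.3), (-14.0, -2.3, -4.4, 8.5), (-4.0, -1.8, -5.9, 10.0), (6.0, -0.9, -7.3, 9.3), (16.0, -0.3, -7.0, 10.9), (26.0, 0.1, -6.0, 10.7), (36.0, 1.3, -6.8, 10.2), (46.0, 3.1, -6.4, 10.3), (56.0, 3.2, -6.2, 10.4), (66.0, 4.4, -5.8, 10.0)]
21.775
gap 0.245 phi,Ft,Fr,Fz [(-44.0, -2.8, -0.7, 5.1), (-34.0, -2.9, -1.9, 6.5), (-24.0, -2.8, -2.4, 6.0), (-14.0, -2.4, -4.2, 7.9), (-4.0, -1.6, -4.7, 8.2), (6.0, -2.2, -5.6, 9.1), (16.0, -0.4, -6.2, 10.0), (26.0, 0.1, -5.6, 10.1), (36.0, 0.7, -5.9, 9.4), (46.0, 1.9, -6.1, 8.6), (56.0, 2.7, -5.2, 8.3), (66.0, 3.2, -5.5, 9.2)]
29.4
gap 0.247 phi,Ft,Fr,Fz [(-44.0, -2.4, -1.7, 6.2), (-34.0, -2.4, -2.9, 6.6), (-24.0, -2.4, -2.6, 6.6), (-14.0, -1.1, -4.2, 8.4), (-4.0, -1.6, -5.7, 8.6), (6.0, -0.6, -6.3, 9.6), (16.0, 0.7, -6.7, 9.6), (26.0, 1.5, -5.7, 10.4), (36.0, 2.0, -5.9, 10.0), (46.0, 3.3, -6.3, 9.8), (56.0, 3.3, -6.0, 9.8), (66.0, 4.3, -5.0, 9.5)]
37.0083
37.8
```

View pics/w3.png

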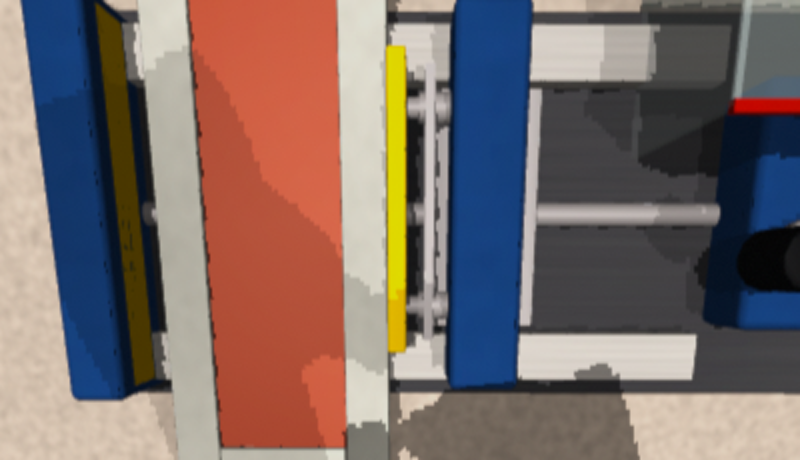

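The plate (crop column 386) now bears on the drawer front, which is square to it, with a gap still left to the fence.

```bash
python3 - <<'E'
from h import *
q=np.load("q1.npy"); T=np.load("T3.npy"); K,E=cam("wrist",T)
def toc(P): 
    d=P[:2]-q[:2]; c,s=np.cos(q[2]),np.sin(q[2]); return (np.array([c*d[0]+s*d[1],-s*d[0]+c*d[1]])*1000).round(1)
g=lambda x,y,z: toc(unproj((120+x/2,y/2),z,K,E))
print("plate",g(386,200,.05),"paneledge near",g(388,400,.038),g(387,20,.038),"far",g(180,455,.038),g(138,10,.038))
print("jaw",g(451,200,.06),g(524,200,.06)); print("fence top",[g(85+40*(y-20)/380,y,.06) for y in (100,200,300)])
E
```

```text
plate [  3.4 197.4] paneledge near [-82.2 198. ] [ 72.4 196.4] far [-108.1  296.6] [ 76.3 296.3]
jaw [  2.4 171. ] [  2.2 141.8]
fence top [array([ 39.1, 309.6]), array([  2.9, 309.9]), array([-36. , 310.3])]
```

```bash
python3 - <<'E'
from h import *
q=np.load("q1.npy")
stroke(q,-54,66); release(q,66); stroke(q,-54,-14); release(q,-14); print(robot.current_time_s())
p=cw([[-.095,.19,.22]],q[:2],q[2])[0]
robot.move_to(p.tolist(),[180,0,float(np.degrees(q[2]))])
T=tool_T(); im=vision.grab_frame("wrist"); np.save("T4.npy",T); print(robot.current_time_s())
cv2.imwrite("pics/w4.png",cv2.resize(im[0:230,120:520,::-1],(800,460),interpolation=cv2.INTER_CUBIC))
E
```

```text
gap 0.24 phi,Ft,Fr,Fz [(-44.0, -2.7, -1.6, 6.8), (-34.0, -3.5, -2.2, 7.4), (-24.0, -2.4, -4.2, 8.8), (-14.0, -1.2, -3.5, 8.9), (-4.0, -0.5, -6.2, 10.0), (6.0, -0.1, -6.5, 9.9), (16.0, 0.9, -7.0, 11.7), (26.0, 1.9, -7.2, 11.5), (36.0, 3.0, -6.2, 11.8), (46.0, 3.2, -6.1, 12.6), (56.0, 4.8, -5.7, 11.6), (66.0, 5.6, -4.4, 11.2)]
gap 0.242 phi,Ft,Fr,Fz [(-44.0, -3.3, -0.3, 5.7), (-34.0, -3.1, -2.3, 6.0), (-24.0, -3.0, -3.5, 7.1), (-14.0, -2.4, -4.6, 8.0)]
49.8667
50.8
```

View pics/w4.png

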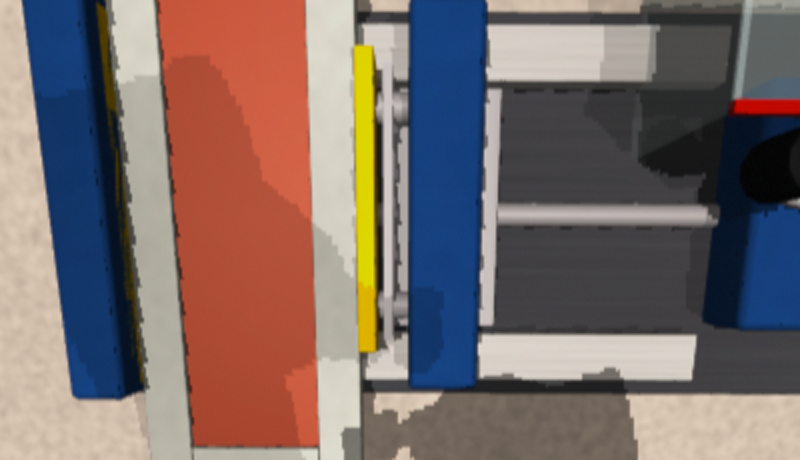

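```bash
python3 - <<'E'
from h import *
q=np.load("q1.npy"); T=np.load("T4.npy"); K,E=cam("wrist",T)
def toc(P): 
    d=P[:2]-q[:2]; c,s=np.cos(q[2]),np.sin(q[2]); return (np.array([c*d[0]+s*d[1],-s*d[0]+c*d[1]])*1000).round(1)
g=lambda x,y,z: toc(unproj((120+x/2,y/2),z,K,E))
print("plate",g(355,200,.05),"near",g(361,400,.038),g(356,20,.038),"far",g(150,440,.038),g(110,20,.038))
print("jaw",g(411,200,.06),g(480,200,.06))
for n in ("w3","w4"):   # sub-pixel edges: yellow plate and jaw left edge
    im=cv2.imread(f"pics/{n}.png").astype(int); b,gr,r=im[...,0],im[...,1],im[...,2]
    yel=(r>150)&(gr>150)&(b<80); blu=(b>90)&(r<60)
    rows=range(130,290,10); o=[]
    for y in rows:
        Y=np.where(yel[y])[0]; B=np.where(blu[y,400:560])[0]+400
        o.append((Y[0],Y[-1],B[0],B[-1]))
    m=np.median(o,0); print(n,m)
    Tn=np.load("T3.npy" if n=="w3" else "T4.npy"); Kn,En=cam("wrist",Tn)
    print([toc(unproj((120+u/2,105),z,Kn,En))[1] for u,z in zip(m,(.05,.05,.06,.06))])
E
```

```text
plate [  3.4 210.3] near [-82.3 210.4] [ 72.4 209.2] far [-101.  310.] [ 72.6 308.4]
jaw [  2.4 187.2] [  2.4 159.5]
w3 [387.5 404.  454.  522. ]
[np.float64(196.8), np.float64(189.9), np.float64(169.8), np.float64(142.4)]
w4 [356. 373. 410. 478.]
[np.float64(210.0), np.float64(202.9), np.float64(187.6), np.float64(160.2)]
```

The plate advanced 13.2 mm and the jaw 17.8 mm, so the plate is pressed in about 4.6 mm (roughly 28 N). The drawer front is flush at y ≈ 310 mm and square.

```bash
python3 -c "
from station import robot,workorder
print(workorder.close_job(), robot.current_time_s())"
```

```text
the job is handed in; nothing more can be done
the job is handed in; nothing more can be done
```

The job is handed in: the last picture showed the drawer front square against the fence with the pressure plate pressed in about 4.6 of its 10 mm (roughly 28 N), the arm clear, and about 51 s used, but the hand-in returned no verdict.

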